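# Vent the reel dock and hold its spring jaw open at the marker

## Robot

A 6-joint arm with a two-finger parallel gripper is mounted at the origin on the work surface. World frame = base frame: x ahead of the robot, y to its left, z up, the work surface at z = 0. Lengths are in m, angles in rad, forces in N, time in s.
With the tool pointing down it reaches from about 0.25 to 0.8 m from the base axis. Payload 8.5 kg.
Tool frame: the origin (TCP) lies on the centre line of the jaws, within the pads' length; the fingertips stand 19 mm ahead of it and the grasp point (between the pads) is the TCP; z points along the fingers, y is the line along which they close (so a half turn about z gives the same grasp; the last joint's range is limited). The gripper opens to 85 mm and grips with 20 to 120 N. Pads are 22 mm wide; open, the fingers measure 114 mm over their backs; the gripper's body (76 mm by 85 mm) begins 54 mm behind the grasp point. The pads swing forward as they close: fully open they stand 13 mm farther back than shut.
Start: joints at [-1.197, 0.238, -0.013, 1.319, 0, 1.571], TCP at [0.192, -0.489, 0.25] pointing down, gripper open.
Joint ranges: [-2.66, 2.66], [-1.03, 1.9], [-1.14, 1.46], [-1.82, 2.27], [-1.45, 1.34], [-3.14, 3.14]. Speed limits (rad/s): [2.22, 2.22, 2.79, 3.14, 3.14, 3.14].

## Interface

Orientations are given as a rotation vector (axis times angle).
In Python, from plant import robot gives the robot as it stands.
- The arm moves only by the tool advance, called after "Request:" as name(argument=value, ...) on one line, values as JSON. Schema: {"type":"object","properties":{"segments":{"type":"object","properties":{"offsets":{"type":"array","items":{"type":"array","items":{"type":"number"},"minItems":7,"maxItems":7},"minItems":1,"maxItems":5}},"additionalProperties":false,"required":["offsets"]},"grip_force":{"type":"number"},"only":{"type":"string"},"quiet":{"type":"boolean"},"lines":{"type":"string"}},"required":["segments"],"additionalProperties":false}. segments is an object whose key "offsets" holds a list of rows, 1 to 5 of them, each of 7 numbers: the opening from 0.0 (shut) to 1.0 (fully open), then dx, dy, dz in m, then a rotation vector rx, ry, rz in rad; each row is the pose to reach, as a shift and turn from the pose commanded when the call began, along the tool's axes at that moment; what a row does not reach only later rows make up. A row lasts 1/8 s, in which the tool goes at most 0.0625 m and 0.188 rad, less where a joint would pass 70% of its speed; a pose out of reach is approached as far as the arm can. The fingers move at their own pace and stop on an object; grip_force is the grip in N (left out, the last holds). Time passes only in rows, so rows that do not move let the fingers close. The tool returns the time, the measured TCP pose, the force, the opening and the grip force at its end. only (a regular expression) keeps the lines of the reply that match it, lines (a string "A,B") keeps lines A to B, and quiet returns only ok. Input that does not fit is refused with a message, and nothing moves.
- robot.state(): the state, without advancing time (a new reading comes with each control period).
- robot.read_camera(name): name is "side" or "top"; returns a dict with "pixels" (400x640x3 uint8, red, green, blue), "mtx" (3x3 intrinsics, pixels), "extrinsics" (4x4, takes a point from world to camera coordinates). Camera axes: x right, y down, z forward; pixel columns grow to the right and rows downward; lengths in m; the calibration is good to about 2 mm. A picture is of the moment at which its call begins. There is no depth.
- robot.hand_in(): hands the job in; it is judged then, once.
The state is a dict: "time": time; "q": joint angles; "dq": joint speeds; "joint_torque": joint torques, N m; "ee_pos": TCP position; "tcp_rot": TCP orientation; "wrist_force": force on the tool from outside, world axes, zero at the start; "ft_torque": the same for the moment, N m; "opening": opening from 0.0 (shut) to 1.0 (fully open); "grip_force": force on a finger pad.
Only numpy, scipy, OpenCV 4.12 (cv2) and the standard library are available. Lean on these libraries where they do the work, as an engineer would, in place of code of your own. Each camera call takes 0.05 s, during which the arm holds its last target. There are 200 camera calls.

## Task

Get the reel dock ready for a reel: first vent its clamp by pulling the red knob all the way out and pushing it fully home again, leaving the blue knob alone. Only then pull the dock's spring-loaded jaw open by its orange handle until the jaw's red pointer lines up with the yellow marker clip on the scale, and keep it there: the jaw springs shut if released, so finish while still holding the handle. Do not disturb the other things on the table.

Things in the scene. Friction and masses are not known exactly. Their poses are not given: they have to be found in the camera images.
- dock: reel dock fixed to the table: grey base plate 380 (x) x 200 (y) x 18 mm high, two guide rods along x, blue V-shaped stop (68 mm high) at the far end, blue bracket (52 mm high) at the near end, white scale rail (170 x 22 mm, top 30 mm above the table) along its +y edge. Origin: centre of its underside. The jaw slides along the dock's x axis; it is pulled open towards -x, to the robot.
- jaw (a joint): how far the jaw is pulled open along the dock's -x, m: 0 shut, 0.110 end stop. A return spring pulls it shut with about 6.5 N at 0, rising by 1.3 N per 10 mm (12 to 18 N at the marker). It does not stay by itself.
- handle_mid (a point): middle of the jaw's handle, on the axis of its bar: an orange round bar, 18 mm thick, along the dock's y, 92 mm free between its two dark uprights, its axis 100 mm above the table and 49 mm above the jaw block under it (50 x 130 mm, top 51 mm high). It lies at x = -0.040 m in the dock's frame when the jaw is shut, and moves with the jaw.
- pointer (a point): top of the jaw's red pointer (a 6 mm wide finger along y, sticking out of the jaw over the white scale), on its centre line, at the same dock x as the orange bar; 43 mm above the table; moves with the jaw.
- marker: yellow marker clip on the scale rail, 6 mm wide (x); fixed during the job, set for the reel size 50 to 85 mm towards -x of the shut pointer. Origin: on top of the rail at the clip's centre line, 30 mm above the table; axes as the dock's. The pointer lines up when both have the same x in the dock's frame.
- vent_valve: slide valve, an aluminium block 60 (x) x 56 (y) x 87 mm high on a 90 x 80 x 8 mm foot, fixed to the table; origin: centre of its underside; its -x side faces the robot and carries the red pull knob. The two valves may stand either way round, one left and one right of the dock.
- vent_knob (a joint): how far the red knob is drawn out along its valve's -x, m: 0 fully home, 0.030 fully out. A stiff slide: about 3.5 N moves it either way, and it stays where it is left.
- vent_grip (a point): middle of the red knob's cap, on its axis, 62 mm above the table; moves with the knob. The cap is a cylinder 32 mm across and 32 mm long lying along the valve's x, on a 12 mm thick stem; 22 mm of bare stem between cap and block when home.
- supply_valve: slide valve, an aluminium block 60 (x) x 56 (y) x 87 mm high on a 90 x 80 x 8 mm foot, fixed to the table; origin: centre of its underside; its -x side faces the robot and carries the blue pull knob. The two valves may stand either way round, one left and one right of the dock. Leave its knob alone.
- supply_knob (a joint): how far the blue knob is drawn out along its valve's -x, m: 0 fully home, 0.030 fully out. A stiff slide: about 3.5 N moves it either way, and it stays where it is left.
- supply_grip (a point): middle of the blue knob's cap, on its axis, 62 mm above the table; moves with the knob. The cap is a cylinder 32 mm across and 32 mm long lying along the valve's x, on a 12 mm thick stem; 22 mm of bare stem between cap and block when home.
- reel: loose wound reel lying flat, grey flanges and cream rim, 156 mm across, 42 mm high; origin: centre of its underside. Bystander.
- tape_roll: loose clear tape roll lying flat, 96 mm across, 48 mm high; origin: centre of its underside. Bystander.
- screwdriver: loose screwdriver lying flat; origin: underside, near its middle, x along the shaft. Bystander.
- carton: loose small cardboard carton, 90 x 70 x 60 mm; origin: centre of its underside. Bystander.
- mug: loose blue mug, 80 mm across, 90 mm high, handle to its +y; origin: centre of its underside. Bystander.
- core: loose white plastic reel core, an upright cylinder 38 mm across, 45 mm high; origin: centre of its underside. Bystander.

How it is judged:
By the outcome, as a careful person would: the job done as asked, in the order asked, and still so for the second after the job is handed in, while the arm keeps its last pose, push and grip.
It also fails if it takes over 54 s, if anything falls off the work surface, if the arm or the gripper's body presses on something with over 40 N, if the wrist force passes 120 N, or if a joint passes its speed limit or range.

## Working session

There is one attempt and no reset: what is moved stays moved. The work goes in short steps, Python scripts to look and compute and a tool call to move; the robot and the scene stay as the last step left them, time stands still between calls to the robot, and variables do not carry over. Pictures are saved under pics/ and viewed, at most 10 in all, crops included, and the job is handed in when it is done.

```bash
ls; mkdir -p pics
```

Run:
```python
from plant import robot
import cv2
for n in("top","side"):
    c=robot.read_camera(n); cv2.imwrite(f"pics/{n}0.png",c["pixels"][:,:,::-1]); print(n,c["mtx"].round(1).tolist(),c["extrinsics"].round(3).tolist())
s=robot.state(); print(s["ee_pos"],s["tcp_rot"],s["time"])
```

```text
pics
plant.py
top [[512.3, 0.0, 323.7], [0.0, 512.3, 201.1], [0.0, 0.0, 1.0]] [[-0.013, -1.0, -0.013, 0.017], [-0.991, 0.015, -0.133, 0.525], [0.133, 0.011, -0.991, 1.452], [0.0, 0.0, 0.0, 1.0]]
side [[499.7, 0.0, 316.6], [0.0, 499.7, 203.8], [0.0, 0.0, 1.0]] [[-0.846, -0.532, 0.02, 0.45], [-0.349, 0.526, -0.775, 0.272], [0.402, -0.663, -0.631, 1.327], [0.0, 0.0, 0.0, 1.0]]
[ 0.19159357 -0.48842083  0.24975248] [-3.08563939e+00 -5.83503160e-01  3.41287146e-04] 0.1
```

View pics/top0.png

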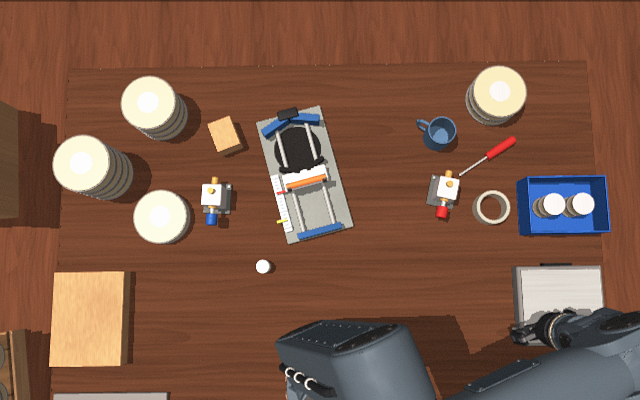

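View pics/side0.png

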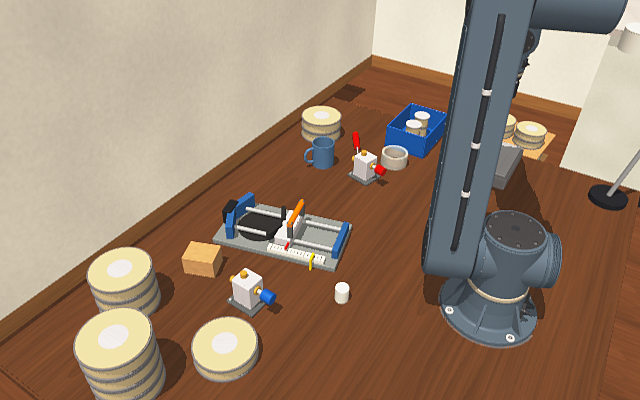

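Top view: red-knob valve at about (442,195) with its knob at (442,212); dock tilted, orange bar at (306,183), red pointer near (280,192), yellow marker near (283,221). The blue knob is left at (212,218). Next I measure by colour.

Create h.py:
```python
import numpy as np, cv2
from plant import robot
def proj(c,p):
    p=np.atleast_2d(p); q=(c["extrinsics"][:3,:3]@p.T).T+c["extrinsics"][:3,3]
    u=(c["mtx"]@q.T).T; return u[:,:2]/u[:,2:]
def back(c,uv,z):
    R,t=c["extrinsics"][:3,:3],c["extrinsics"][:3,3]
    d=R.T@np.linalg.inv(c["mtx"])@np.array([*uv,1.]); o=-R.T@t
    return o+d*(z-o[2])/d[2]
HUE={"red":(0,5),"orange":(7,17),"yellow":(24,33),"blue":(105,118)}
def blob(c,col,roi):
    x0,y0,x1,y1=roi; h=cv2.cvtColor(c["pixels"],cv2.COLOR_RGB2HSV)[y0:y1,x0:x1]
    a,b=HUE[col]; m=(h[...,1]>190)&(h[...,2]>110)&(((h[...,0]>=a)&(h[...,0]<=b))|((col=="red")&(h[...,0]>175)))
    n,l,s,ce=cv2.connectedComponentsWithStats(m.astype(np.uint8))
    if n<2: return None
    i=1+np.argmax(s[1:,4]); ys,xs=np.nonzero(l==i); pts=np.c_[xs+x0,ys+y0]
    return pts
def tri(cs,uvs):
    P=[c["mtx"]@c["extrinsics"][:3] for c in cs]
    X=cv2.triangulatePoints(P[0],P[1],np.array(uvs[0],float)[:,None],np.array(uvs[1],float)[:,None]).ravel()
    return X[:3]/X[3]
```

Run:
```python
from h import *
t=robot.read_camera("top"); s=robot.read_camera("side")
R={"red knob":("red",(425,195,460,225),(370,155,390,180)),"pointer":("red",(268,180,292,200),(275,235,295,252)),
"marker":("yellow",(270,212,292,230),(300,250,320,275)),"bar":("orange",(280,165,335,195),(280,195,310,235))}
for k,(c,a,b) in R.items():
    A=blob(t,c,a);B=blob(s,c,b)
    if A is None or B is None: print(k,A is None,B is None);continue
    print(k,len(A),len(B),A.min(0),A.max(0),A.mean(0),B.mean(0),"tri",tri((t,s),(A.mean(0),B.mean(0))).round(4))
    if k in("red knob","bar"):
        r=cv2.minAreaRect(A.astype(np.float32));z={"red knob":.062,"bar":.1}[k]
        print(r, [back(t,q,z)[:2].round(3).tolist() for q in cv2.boxPoints(r)], back(t,A.mean(0),z))
c=[cv2.resize(t["pixels"][95:250,250:360],None,fx=4,fy=4,interpolation=2),cv2.resize(t["pixels"][95:250,400:480],None,fx=4,fy=4,interpolation=2)]
cv2.imwrite("pics/crop1.png",np.hstack([c[0],c[1]])[:600,:800,::-1])
```

```text
red knob 86 94 [436 206] [447 217] [441.44186047 211.6744186 ] [379.92553191 169.75531915] tri [ 0.4848 -0.3238  0.0625]
((441.391845703125, 211.6486358642578), (10.850333213806152, 10.685934066772461), 9.462322235107422) [[0.474, -0.305], [0.504, -0.311], [0.499, -0.341], [0.469, -0.335]] [ 0.48649125 -0.32334056  0.062     ]
pointer 1 12 [284 191] [284 191] [284. 191.] [286.5 245.5] tri [0.5571 0.1256 0.0299]
marker True False
bar 3 122 [294 186] [296 186] [295. 186.] [295.24590164 213.56557377] tri [0.5542 0.0863 0.1252]
((295.0, 186.0), (2.0, 0.0), 180.0) [[0.56, 0.086], [0.56, 0.086], [0.56, 0.092], [0.56, 0.092]] [0.56019178 0.08883594 0.1       ]
```

View pics/crop1.png

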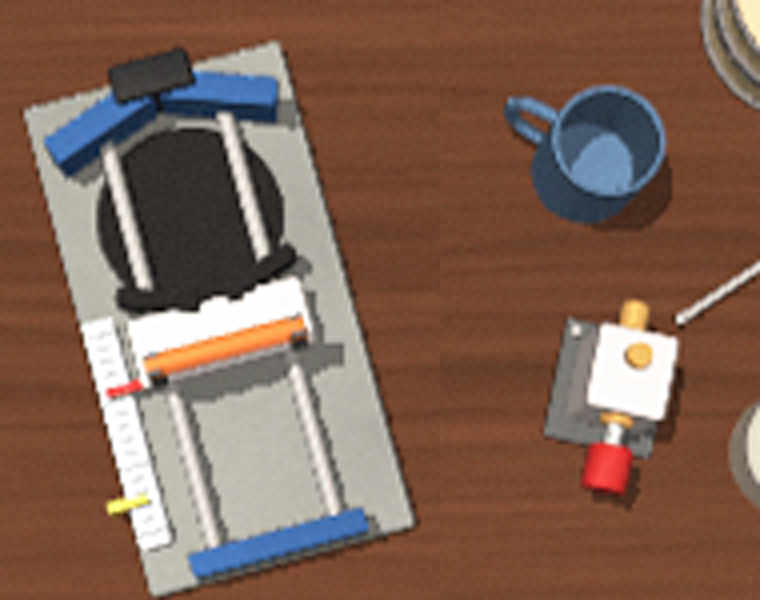

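The crop shows the dock rotated, the pointer at crop (125,388), the marker at (128,505), the bar from (145,362) to (307,328), and the red knob cap at (607,468) with its block above.

```bash
sed -i 's/>190)&(h\[...,2\]>110/>130)\&(h[...,2]>110/' h.py; sed -i 's/"orange":(7,17)/"orange":(9,16)/' h.py
```

Run:
```python
from h import *
t=robot.read_camera("top"); s=robot.read_camera("side")
P=np.array([back(t,(250+x/4-.4,95+y/4-.4),.018) for x,y in [(23,112),(280,42),(415,523),(155,597)]])
print("plate",P.round(4).tolist(),"sizes",[np.linalg.norm(P[i]-P[i-1]).round(3) for i in range(4)])
for a,b in((3,0),(2,1),(1,0),(2,3)):
    d=P[b]-P[a]; print(np.degrees(np.arctan2(d[1],d[0])).round(2),end=" ")
C=P.mean(0);print("C",C)
V=np.array([back(t,(400+(x-440)/4-.4,95+y/4-.4),.087) for x,y in[(598,322),(678,337),(668,420),(588,405)]])
print("block",V.round(4).tolist(),V.mean(0))
for a,b in((3,0),(2,1),(1,0),(2,3)):
    d=V[b]-V[a]; print(np.degrees(np.arctan2(d[1],d[0])).round(2),np.linalg.norm(d).round(3),end=" ")
F=np.array([back(t,(400+(x-440)/4-.4,95+y/4-.4),.008) for x,y in[(570,318),(547,435),(652,455)]])
print("foot",F.round(4).tolist())
d=F[0]-F[1];e=F[1]-F[2];print([np.degrees(np.arctan2(v[1],v[0])).round(2) for v in(d,e)],(F[0]+F[2])/2)
R={"red knob":("red",(425,195,460,225),(370,155,390,180),.062),"pointer":("red",(268,185,290,200),(275,235,295,252),.041),
"marker":("yellow",(270,212,292,230),(300,250,320,275),.04),"bar":("orange",(280,170,335,195),(280,195,310,235),.1)}
for k,(c,a,b,z) in R.items():
    A=blob(t,c,a);B=blob(s,c,b)
    if A is None or B is None: print(k,A is None,B is None);continue
    print(k,len(A),len(B),A.min(0),A.max(0),A.mean(0),"tri",tri((t,s),(A.mean(0),B.mean(0))).round(4),back(t,A.mean(0),z).round(4),back(s,B.mean(0),z).round(4))
```

```text
plate [[0.7684, 0.2124, 0.018], [0.8194, 0.0188, 0.018], [0.4549, -0.0752, 0.018], [0.4037, 0.1147, 0.018]] sizes [np.float64(0.378), np.float64(0.2), np.float64(0.376), np.float64(0.197)]
15.01 14.47 104.77 105.1 C [0.61161554 0.06767735 0.018     ]
block [[0.5872, -0.3158, 0.087], [0.5757, -0.3713, 0.087], [0.517, -0.3615, 0.087], [0.5284, -0.3063, 0.087]] [ 0.55209123 -0.3387297   0.087     ]
-9.17 0.06 -9.47 0.059 78.25 0.057 78.33 0.056 foot [[0.605, -0.3124, 0.008], [0.5177, -0.2919, 0.008], [0.5018, -0.3683, 0.008]]
[np.float64(-13.21), np.float64(78.21)] [ 0.55338023 -0.34036599  0.008     ]
red knob 131 100 [435 206] [447 218] [441.20610687 211.48091603] tri [ 0.485  -0.3231  0.0636] [ 0.4871 -0.3227  0.062 ] [ 0.4839 -0.3258  0.062 ]
pointer 17 18 [277 190] [284 193] [280.88235294 191.70588235] tri [0.553  0.1336 0.0391] [0.5538 0.1339 0.041 ] [0.5507 0.1349 0.041 ]
marker 16 45 [277 220] [286 222] [280.4375 220.8125] tri [0.4691 0.1363 0.0234] [0.4691 0.1354 0.04  ] [0.4587 0.1494 0.04  ]
bar 195 358 [286 175] [325 188] [306.28205128 181.05128205] tri [0.5702 0.0568 0.1319] [0.5737 0.0573 0.1   ] [0.5948 0.0252 0.1   ]
```

Add to h.py:
```python
from scipy.spatial.transform import Rotation as Ro
def go(p,yaw):
    s=robot.state(); R=Ro.from_rotvec(s["tcp_rot"]); T=Ro.from_matrix(np.array([[np.cos(yaw),np.sin(yaw),0],[np.sin(yaw),-np.cos(yaw),0],[0,0,-1.]]))
    print("d",R.inv().apply(np.array(p)-s["ee_pos"]).round(4),"rot",(R.inv()*T).as_rotvec().round(3),"F",s["wrist_force"].round(1),"q",s["q"].round(2),s["time"],"op",s["opening"])
```

```text
(no output)
```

Request:
advance(segments={"offsets":[[1, 0.06, -0.009, 0, 0, 0, 0.12], [1, 0.12, -0.018, 0, 0, 0, 0.24], [1, 0.18, -0.027, 0, 0, 0, 0.36], [1, 0.24, -0.036, 0, 0, 0, 0.48], [1, 0.30, -0.042, 0, 0, 0, 0.574]]})

```text
time: 0.92
ee_pos: [0.4572, -0.3388, 0.2505]
tcp_rot: [3.125, -0.319, 0.0]
wrist_force: [1.3, -1.6, -0.3]
opening: 1.0
grip_force: 0.0
```

```bash
python3 -c "
from h import *
go((.4855,-.324,.15),-np.radians(11.5))"
```

```text
d [ 0.0247 -0.0202  0.1005] rot [ 0.    -0.    -0.003] F [ 1.3 -1.6 -0.3] q [-0.64  0.31  0.09  1.35 -0.    2.71] 0.925 op 0.9998191299702945
```

Request:
advance(segments={"offsets":[[1, 0.025, -0.020, 0.04, 0, 0, 0], [1, 0.025, -0.020, 0.09, 0, 0, 0], [1, 0.025, -0.020, 0.14, 0, 0, 0], [1, 0.025, -0.020, 0.175, 0, 0, 0], [1, 0.025, -0.02, 0.188, 0, 0, 0]]})

```text
time: 1.55
ee_pos: [0.4831, -0.3247, 0.0602]
tcp_rot: [-3.124, 0.314, 0.005]
wrist_force: [-0.1, 0.3, 0.9]
opening: 1.002
grip_force: 0.0
```

Run:
```python
from h import *
go((.4855,-.324,.062),-np.radians(11.5))
t=robot.read_camera("top"); s=robot.read_camera("side")
a=t["pixels"][150:250,390:490];b=s["pixels"][110:210,330:430]
cv2.imwrite("pics/g1.png",cv2.resize(np.hstack([a,b]),None,fx=4,fy=4,interpolation=2)[...,::-1])
```

```text
d [ 0.0023 -0.0012 -0.0018] rot [-0.001  0.003  0.001] F [-0.1  0.3  0.9] q [-0.59  0.46 -0.19  0.92  0.    2.75] 1.55 op 1.0023770040616333
```

View pics/g1.png

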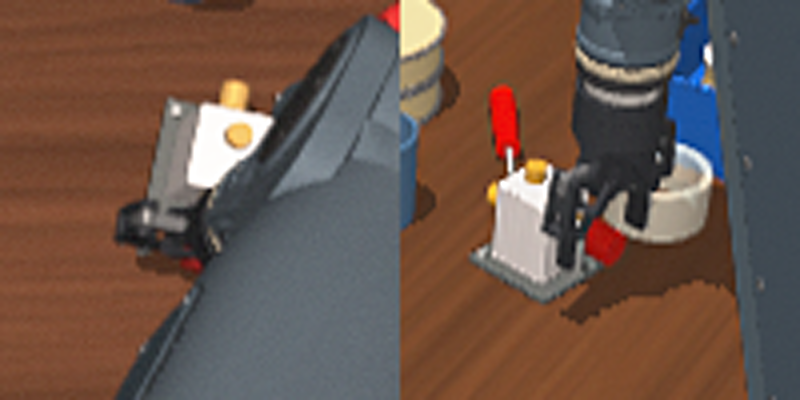

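The fingers straddle the red cap with the block clear of the gripper. Close.

Request:
advance(segments={"offsets":[[0, 0.001, 0, 0, 0, 0, 0], [0, 0.001, 0, 0, 0, 0, 0], [0, 0.001, 0, 0, 0, 0, 0], [0, 0.001, 0, 0, 0, 0, 0], [0, 0.001, 0, 0, 0, 0, 0]]}, grip_force=40)

```text
time: 2.28
ee_pos: [0.486, -0.3237, 0.0638]
tcp_rot: [-3.122, 0.313, -0.004]
wrist_force: [0.6, 11.4, 12.2]
opening: 0.363
grip_force: 38.9
```

Request:
advance(segments={"offsets":[[0, 0, 0, 0, 0, 0, 0], [0, 0, 0, 0, 0, 0, 0]]})

```text
time: 2.52
ee_pos: [0.486, -0.3237, 0.0638]
tcp_rot: [-3.122, 0.313, -0.004]
wrist_force: [1.1, 10.9, 11.7]
opening: 0.364
grip_force: 38.9
```

Request:
advance(segments={"offsets":[[0, 0, -0.002, -0.003, 0, 0, 0], [0, -0.009, -0.002, -0.003, 0, 0, 0], [0, -0.018, -0.002, -0.003, 0, 0, 0], [0, -0.027, -0.002, -0.003, 0, 0, 0], [0, -0.034, -0.002, -0.003, 0, 0, 0]]})

```text
time: 3.15
ee_pos: [0.4557, -0.3164, 0.065]
tcp_rot: [-3.123, 0.312, -0.012]
wrist_force: [28.1, 4.9, -19.3]
opening: 0.356
grip_force: 43.5
```

Request:
advance(segments={"offsets":[[0, 0, 0, 0, 0, 0, 0], [0, 0, 0, 0, 0, 0, 0]]})

```text
time: 3.4
ee_pos: [0.4556, -0.3164, 0.0652]
tcp_rot: [-3.124, 0.312, -0.01]
wrist_force: [20.0, 5.3, -22.1]
opening: 0.36
grip_force: 43.3
```

```bash
python3 -c "
from h import *
go((.486,-.3237,.062),-np.radians(11.5))"
```

```text
d [0.0312 0.0012 0.0034] rot [-0.003 -0.006  0.002] F [ 20.    5.3 -22.1] q [-0.61  0.41 -0.27  0.89  0.01  2.73] 3.4 op 0.36045570183402953
```

Request:
advance(segments={"offsets":[[0, 0.004, 0, 0.003, 0, 0, 0], [0, 0.012, 0, 0.003, 0, 0, 0], [0, 0.021, 0, 0.003, 0, 0, 0], [0, 0.030, 0, 0.003, 0, 0, 0], [0, 0.036, 0, 0.003, 0, 0, 0]]})

```text
time: 4.03
ee_pos: [0.4853, -0.3234, 0.0642]
tcp_rot: [-3.126, 0.315, 0.005]
wrist_force: [-25.8, 8.8, 30.1]
opening: 0.361
grip_force: 48.1
```

Request:
advance(segments={"offsets":[[0, 0.001, 0, 0, 0, 0, 0], [0, 0.001, 0, 0, 0, 0, 0]]})

```text
time: 4.28
ee_pos: [0.4852, -0.3234, 0.0643]
tcp_rot: [-3.125, 0.316, 0.006]
wrist_force: [-14.2, 7.4, 22.5]
opening: 0.358
grip_force: 47.4
```

```bash
python3 -c "
from h import *
go((.486,-.3237,.062),-np.radians(11.5))"
```

```text
d [0.0008 0.0002 0.0023] rot [ 0.     0.004 -0.001] F [-14.2   7.4  22.5] q [-0.59  0.46 -0.19  0.93 -0.    2.76] 4.275 op 0.35834089806191455
```

Request:
advance(segments={"offsets":[[1, -0.001, 0, -0.002, 0, 0, 0], [1, -0.001, 0, -0.002, 0, 0, 0], [1, -0.001, 0, -0.002, 0, 0, 0], [1, -0.001, 0, -0.002, 0, 0, 0]]})

```text
time: 4.78
ee_pos: [0.4875, -0.3242, 0.0642]
tcp_rot: [3.126, -0.314, -0.0]
wrist_force: [-0.0, -0.2, 0.9]
opening: 1.002
grip_force: 0.0
```

Request:
advance(segments={"offsets":[[1, 0, 0, -0.05, 0, 0, 0], [1, 0, 0, -0.11, 0, 0, 0], [1, 0, 0, -0.16, 0, 0, 0], [1, -0.06, 0, -0.17, 0, 0, 0], [1, -0.12, 0, -0.17, 0, 0, 0]]})

```text
time: 5.4
ee_pos: [0.3694, -0.3003, 0.2351]
tcp_rot: [3.125, -0.312, 0.003]
wrist_force: [-0.1, 0.2, 0.2]
opening: 1.001
grip_force: 0.0
```

Run:
```python
from h import *
t=robot.read_camera("top"); s=robot.read_camera("side")
go((.573,.0575,.24),np.radians(14.8))
A=blob(t,"red",(425,195,460,230));B=blob(s,"red",(370,155,395,185))
print(len(A) if A is not None else 0,len(B) if B is not None else 0, A.mean(0) if A is not None else 0,B.mean(0))
a=t["pixels"][150:250,390:490];b=s["pixels"][110:210,330:430]
cv2.imwrite("pics/g2.png",cv2.resize(np.hstack([a,b]),None,fx=4,fy=4,interpolation=2)[...,::-1])
```

```text
d [ 0.1327 -0.3901 -0.0056] rot [-0.002  0.003 -0.46 ] F [0.  0.5 0.8] q [-0.68  0.15 -0.16  1.26 -0.    2.66] 5.5 op 0.9975184907637608
130 101 [441.19230769 211.52307692] [379.95049505 169.61386139]
```

View pics/g2.png

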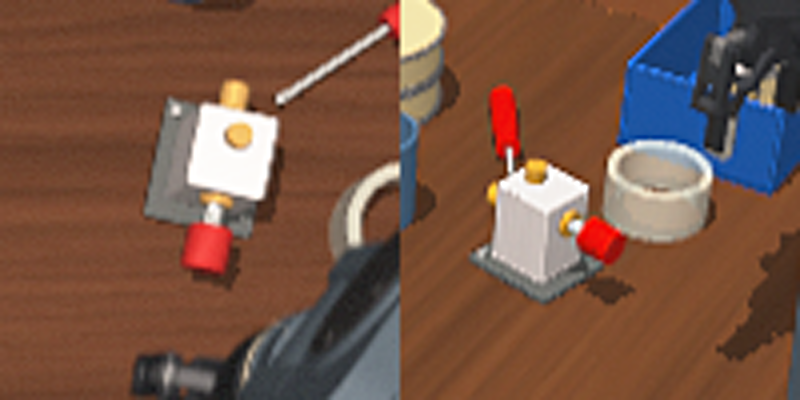

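Knob back at the same pixels as at the start (within 0.05 px), so it is fully home. Now to the handle.

Request:
advance(segments={"offsets":[[1, 0.012, -0.035, 0, 0, 0, -0.18], [1, 0.024, -0.07, 0, 0, 0, -0.36], [1, 0.036, -0.106, 0, 0, 0, -0.54], [1, 0.048, -0.141, 0, 0, 0, -0.72], [1, 0.06, -0.177, 0, 0, 0, -0.9]]})

```text
time: 6.12
ee_pos: [0.4649, -0.1376, 0.2342]
tcp_rot: [2.948, 1.086, 0.0]
wrist_force: [0.8, 0.3, 0.3]
opening: 1.002
grip_force: 0.0
```

```bash
python3 -c "
from h import *
go((.573,.0575,.235),np.radians(104.8))"
```

```text
d [ 0.2089 -0.0783 -0.0008] rot [ 0.    -0.    -1.123] F [0.8 0.3 0.3] q [-0.29  0.18 -0.14  1.26  0.    2.15] 6.125 op 1.0016294250225322
```

Request:
advance(segments={"offsets":[[1, 0.042, -0.016, 0, 0, 0, -0.18], [1, 0.084, -0.032, 0, 0, 0, -0.36], [1, 0.126, -0.047, 0, 0, 0, -0.54], [1, 0.167, -0.063, 0, 0, 0, -0.72], [1, 0.209, -0.078, 0, 0, 0, -0.9]]})

```text
time: 6.75
ee_pos: [0.5745, 0.0572, 0.2341]
tcp_rot: [2.182, 2.26, 0.0]
wrist_force: [0.3, -0.7, -0.1]
opening: 0.996
grip_force: 0.0
```

Request:
advance(segments={"offsets":[[1, 0, 0, 0.02, 0, 0, -0.12], [1, 0, 0, 0.03, 0, 0, -0.22], [1, 0, 0, 0.03, 0, 0, -0.22]]})

```text
time: 7.12
ee_pos: [0.5733, 0.0559, 0.2033]
tcp_rot: [-1.928, -2.479, 0.002]
wrist_force: [0.5, -0.2, -0.8]
opening: 1.001
grip_force: 0.0
```

```bash
python3 -c "
from h import *
go((.573,.0575,.1),np.radians(104.8))"
```

```text
d [0.0016 0.0002 0.1033] rot [-0.002 -0.    -0.01 ] F [ 0.5 -0.2 -0.8] q [0.1  0.35 0.02 1.24 0.   1.42] 7.125 op 1.0010984470424378
```

Request:
advance(segments={"offsets":[[1, 0.002, 0, 0.04, 0, 0, -0.01], [1, 0.002, 0, 0.08, 0, 0, -0.01], [1, 0.002, 0, 0.10, 0, 0, -0.01], [1, 0.002, 0, 0.102, 0, 0, -0.01]]}, grip_force=60)

```text
time: 7.62
ee_pos: [0.5726, 0.0574, 0.1015]
tcp_rot: [-1.918, -2.486, 0.002]
wrist_force: [0.7, 0.5, -0.3]
opening: 1.001
grip_force: 0.0
```

Request:
advance(segments={"offsets":[[0, 0, 0, 0, 0, 0, 0], [0, 0, 0, 0, 0, 0, 0], [0, 0, 0, 0, 0, 0, 0], [0, 0, 0, 0, 0, 0, 0], [0, 0, 0, 0, 0, 0, 0]]})

```text
time: 8.25
ee_pos: [0.5723, 0.0573, 0.1031]
tcp_rot: [-1.916, -2.489, 0.001]
wrist_force: [-4.1, -0.9, 8.0]
opening: 0.184
grip_force: 58.6
```

Request:
advance(segments={"offsets":[[0, 0, 0, 0, 0, 0, 0], [0, 0, 0, 0, 0, 0, 0]]})

```text
time: 8.5
ee_pos: [0.5723, 0.0573, 0.1031]
tcp_rot: [-1.916, -2.489, 0.001]
wrist_force: [-4.4, -1.9, 7.8]
opening: 0.188
grip_force: 58.6
```

Run:
```python
from h import *
go((.573,.0575,.1),np.radians(104.8))
s=robot.read_camera("side")
cv2.imwrite("pics/g3.png",cv2.resize(s["pixels"][150:290,200:370],None,fx=4,fy=4,interpolation=2)[...,::-1])
```

```text
d [-0.      0.0007  0.0031] rot [-0.001  0.     0.   ] F [-4.4 -1.9  7.8] q [ 0.1   0.41 -0.16  1.01 -0.    1.41] 8.5 op 0.1876949674485864
```

View pics/g3.png

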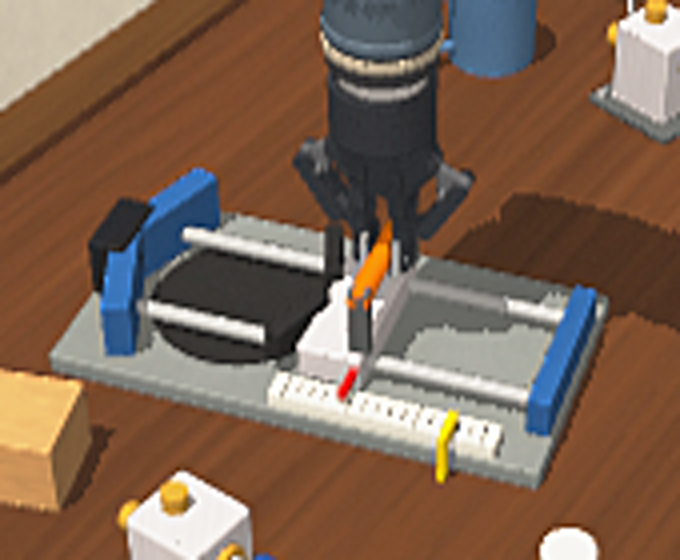

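Bar gripped between the uprights; pointer tip at crop (345,390), clip on the rail at (452,418). Pull about 75 mm first.

Request:
advance(segments={"offsets":[[0, 0, -0.012, 0, 0, 0, 0], [0, 0, -0.025, 0, 0, 0, 0], [0, 0, -0.038, 0, 0, 0, 0], [0, 0, -0.050, 0, 0, 0, 0], [0, 0, -0.06, 0, 0, 0, 0]]})

```text
time: 9.18
ee_pos: [0.5183, 0.0432, 0.1032]
tcp_rot: [1.913, 2.487, 0.01]
wrist_force: [13.9, 6.5, -8.8]
opening: 0.187
grip_force: 59.1
```

Request:
advance(segments={"offsets":[[0, 0, -0.008, 0, 0, 0, 0], [0, 0, -0.014, 0, 0, 0, 0], [0, 0, -0.014, 0, 0, 0, 0], [0, 0, -0.014, 0, 0, 0, 0]]})

```text
time: 9.68
ee_pos: [0.5052, 0.0398, 0.1032]
tcp_rot: [1.913, 2.487, 0.01]
wrist_force: [14.5, 6.3, -8.1]
opening: 0.187
grip_force: 59.1
```

Run:
```python
from h import *
go((.573,.0575,.1),np.radians(104.8))
t=robot.read_camera("top");s=robot.read_camera("side")
np.savez("f.npz",t=t["pixels"],s=s["pixels"])
cv2.imwrite("pics/g4.png",np.hstack([cv2.resize(t["pixels"][180:250,255:305],None,fx=8,fy=8,interpolation=2),cv2.resize(s["pixels"][225:295,280:330],None,fx=8,fy=8,interpolation=2)])[...,::-1])
```

```text
d [-0.0003  0.0701  0.0037] rot [ 0.008 -0.001  0.001] F [14.5  6.3 -8.1] q [ 0.08  0.3  -0.33  0.94  0.    1.39] 9.675 op 0.18707866288574876
```

View pics/g4.png

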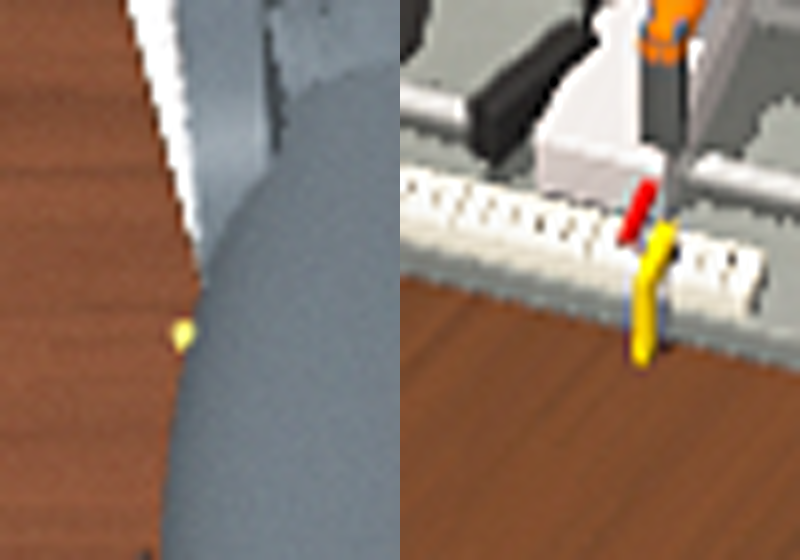

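Create m.py:
```python
from h import *
yaw=np.radians(14.8);C=np.array([.6116,.0677])
Rd=np.array([[np.cos(yaw),np.sin(yaw)],[-np.sin(yaw),np.cos(yaw)]])
def meas(c,img,col,z,roi,yr=(.080,.097)):
    x0,y0,x1,y1=roi; g=img.astype(float)
    w=g[...,0]-g[...,1:].max(-1) if col=="red" else np.minimum(g[...,0],g[...,1])-g[...,2]
    w=np.clip(w-60,0,None); S=0;X=0;Y=[]
    for v in range(y0,y1):
        for u in range(x0,x1):
            if w[v,u]>0:
                d=Rd@(back(c,(u,v),z)[:2]-C)
                if yr[0]<d[1]<yr[1]: S+=w[v,u];X+=w[v,u]*d[0];Y.append(d[1])
    return (round(X/S,4),len(Y),round(min(Y),3),round(max(Y),3)) if S else None
```

Run:
```python
from m import *
f=np.load("f.npz");t=robot.read_camera("top");s=robot.read_camera("side")
T0=cv2.imread("pics/top0.png")[...,::-1];S0=cv2.imread("pics/side0.png")[...,::-1]
for z in(.043,.041): print("ptr",z,"T0",meas(t,T0,"red",z,(268,183,292,200)),"S0",meas(s,S0,"red",z,(275,235,295,255)),"S1",meas(s,f["s"],"red",z,(300,240,320,262)))
for z in(.030,.033,.036,.039): print("mk",z,"T0",meas(t,T0,"y",z,(268,212,292,230)),"S0",meas(s,S0,"y",z,(300,245,325,275)),"S1",meas(s,f["s"],"y",z,(300,245,325,275)))
for n,p in(("tri elbow",None),):
    print("clip end pts", [ (Rd@(back(s,uv,z)[:2]-C)).round(4).tolist() for uv,z in (((280+267/8,225+225/8),.034),((280+250/8,225+285/8),.034),((280+242/8,225+360/8),.018))])
```

```text
ptr 0.043 T0 (np.float64(-0.0393), 10, np.float64(0.081), np.float64(0.093)) S0 (np.float64(-0.0427), 13, np.float64(0.08), np.float64(0.097)) S1 (np.float64(-0.1119), 11, np.float64(0.083), np.float64(0.097))
ptr 0.041 T0 (np.float64(-0.0389), 10, np.float64(0.081), np.float64(0.093)) S0 (np.float64(-0.0421), 12, np.float64(0.082), np.float64(0.096)) S1 (np.float64(-0.1113), 11, np.float64(0.081), np.float64(0.095))
mk 0.03 T0 (np.float64(-0.1201), 9, np.float64(0.086), np.float64(0.096)) S0 (np.float64(-0.1204), 14, np.float64(0.081), np.float64(0.097)) S1 (np.float64(-0.1202), 14, np.float64(0.081), np.float64(0.097))
mk 0.033 T0 (np.float64(-0.1204), 9, np.float64(0.085), np.float64(0.095)) S0 (np.float64(-0.1213), 14, np.float64(0.081), np.float64(0.096)) S1 (np.float64(-0.1211), 14, np.float64(0.081), np.float64(0.096))
mk 0.036 T0 (np.float64(-0.1208), 9, np.float64(0.085), np.float64(0.095)) S0 (np.float64(-0.1222), 14, np.float64(0.081), np.float64(0.097)) S1 (np.float64(-0.122), 14, np.float64(0.081), np.float64(0.097))
mk 0.039 T0 (np.float64(-0.1209), 10, np.float64(0.085), np.float64(0.097)) S0 (np.float64(-0.1228), 14, np.float64(0.081), np.float64(0.097)) S1 (np.float64(-0.1227), 14, np.float64(0.081), np.float64(0.097))
clip end pts [[-0.1229, 0.0789], [-0.1262, 0.1091], [-0.1301, 0.1295]]
```

Create fit.py:
```python
from m import *
from scipy.optimize import least_squares
def box(x0,x1,y0,y1,z0,z1):
    p=np.array([(x,y,z) for x in(x0,x1) for y in(y0,y1) for z in(z0,z1)]); p[:,:2]=p[:,:2]@Rd+C; return p
K=8
def render(c,boxes,roi,b):
    x0,y0,x1,y1=roi; im=np.zeros(((y1-y0)*K,(x1-x0)*K),np.float32)
    for B in boxes:
        p=proj(c,B)+b; p=((p-[x0,y0]+.5)*K-.5)
        cv2.fillConvexPoly(im,np.round(cv2.convexHull(p.astype(np.float32))*16).astype(np.int32),1.,cv2.LINE_AA,4) if 0 else cv2.fillConvexPoly(im,np.round(cv2.convexHull(p.astype(np.float32))*16).astype(np.int32),1.,cv2.LINE_8,4)
    im=cv2.GaussianBlur(im,(0,0),K*.4)
    return cv2.resize(im,(x1-x0,y1-y0),interpolation=cv2.INTER_AREA)
def sal(img,col,roi):
    x0,y0,x1,y1=roi; g=img.astype(float)[y0:y1,x0:x1]
    w=g[...,0]-g[...,1:].max(-1) if col=="red" else np.minimum(g[...,0],g[...,1])-g[...,2]
    lo=60 if col=="red" else 35
    w=np.clip(w-lo,0,None); return w/np.percentile(w,99.5)
```

Create run.py:
```python
from fit import *
f=np.load("f.npz");t=robot.read_camera("top");s=robot.read_camera("side")
T0=cv2.imread("pics/top0.png")[...,::-1];S0=cv2.imread("pics/side0.png")[...,::-1];J1=.0697
D=[(t,T0,0,"red",(270,184,288,200),0.),(s,S0,1,"red",(275,235,297,255),0.),(s,f["s"],1,"red",(300,240,320,258),J1),
(t,T0,0,"y",(270,212,292,230),None),(s,S0,1,"y",(300,245,325,276),None),(s,f["s"],1,"y",(300,245,325,276),None)]
Z=[sal(d[1],d[3],d[4]) for d in D]
def model(p):
    bT,bS=p[0:2],p[2:4]; h,yt,ys,xm,zt,y0,y1,th,zb=p[4:13]/100; out=[]
    for (c,_,i,col,roi,j) in D:
        if j is not None: B=[box(-.04-j-.003,-.04-j+.003,ys,yt,.043-h,.043)]
        else: B=[box(xm-.003,xm+.003,y0,y1,.03,zt),box(xm-.003,xm+.003,y1-th,y1,zb,zt)]
        out.append(render(c,B,roi,(bT,bS)[i]))
    return out
def res(p):
    r=[]
    for k,(m,z) in enumerate(zip(model(p),Z)):
        r.append(((p[13+k]*m-z)).ravel())
    return np.concatenate(r+[.3*p[:4]])
best=None
for xm in(-11.9,-12.2):
  for zt in(3.3,3.8):
    p=np.array([0,0,0,0,.5,10,6.6,xm,zt,7.8,10.3,.3,1.5]+[1]*6,float)
    q=least_squares(res,p,diff_step=.02,x_scale=np.array([.5]*4+[.2,.3,.3,.3,.2,.3,.3,.1,.3]+[.2]*6),max_nfev=60)
    q=least_squares(res,q.x,diff_step=.004,max_nfev=40)
    print(round(q.cost,3),q.x[:13].round(3),q.x[13:].round(2),"jaw target",round(-q.x[7]*10-40,2))
```

```bash
time python3 run.py
```

```text
10.534 [ 0.0000e+00  0.0000e+00  0.0000e+00  0.0000e+00  6.1700e-01  9.0510e+00
  6.6390e+00 -1.2205e+01  3.9820e+00  8.3330e+00  1.1150e+01  3.3300e-01
  4.0000e-03] [0.75 0.73 0.74 0.72 0.83 0.82] jaw target 82.05
10.861 [  0.      0.      0.      0.      0.471   9.167   6.671 -12.19    3.982
   8.299  11.2     0.557   0.096] [0.77 0.75 0.76 0.7  0.81 0.8 ] jaw target 81.9
13.334 [  0.      0.      0.      0.      0.128   9.273   6.67  -12.216   3.984
   8.336  11.157  -0.057   0.377] [0.81 0.76 0.85 0.74 0.85 0.85] jaw target 82.16
10.653 [  0.      0.      0.      0.      0.518   9.147   6.725 -12.18    3.946
   8.285  11.18    0.507   0.042] [0.77 0.75 0.75 0.71 0.82 0.81] jaw target 81.8
real	0m8.363s
user	0m22.612s
sys	0m0.259s
```

```bash
sed -i 's/bT,bS=p\[0:2\],p\[2:4\]/bT,bS=(p[0:2]-2),(p[2:4]-2)/; s/\.3\*p\[:4\]/.3*(p[:4]-2)/; s/np.array(\[0,0,0,0,.5/np.array([2,2,2,2,.5/; s/diff_step=.02,/diff_step=.03,/' run.py; python3 run.py
```

```text
6.361 [ 2.7920e+00  1.6380e+00  3.3030e+00  1.2240e+00 -4.0000e-03  9.9560e+00
  7.0730e+00 -1.1994e+01  3.9610e+00  8.6910e+00  1.1523e+01  1.0000e-03
  2.7000e-02] [0.76 1.04 0.95 0.9  0.86 0.85] jaw target 79.94
5.945 [ 2.3870e+00  1.8040e+00  3.1800e+00  1.5510e+00 -6.0000e-03  9.8330e+00
  6.9290e+00 -1.1961e+01  3.9670e+00  8.5390e+00  1.1340e+01  2.9000e-01
 -2.8200e-01] [0.73 1.   0.93 0.85 0.84 0.83] jaw target 79.61
6.266 [  2.55    1.694   3.216   1.538  -0.044   9.83    6.978 -11.992   3.915
   8.586  11.482   0.249   0.078] [0.78 0.99 0.91 0.88 0.85 0.84] jaw target 79.92
5.987 [ 2.3740e+00  1.7400e+00  3.1920e+00  1.4870e+00 -7.0000e-03  9.8520e+00
  6.9390e+00 -1.2007e+01  4.0140e+00  8.6450e+00  1.1330e+01 -9.6000e-02
 -1.3900e-01] [0.74 1.01 0.93 0.9  0.86 0.85] jaw target 80.07
```

Request:
advance(segments={"offsets":[[0, 0, -0.006, 0, 0, 0, 0], [0, 0, -0.0105, 0, 0, 0, 0], [0, 0, -0.0105, 0, 0, 0, 0], [0, 0, -0.0105, 0, 0, 0, 0]]})

```text
time: 10.58
ee_pos: [0.4954, 0.0373, 0.1032]
tcp_rot: [1.913, 2.487, 0.011]
wrist_force: [15.0, 7.6, -10.2]
opening: 0.187
grip_force: 59.1
```

Run:
```python
from h import *
go((.5723,.0573,.1031),np.radians(104.8))
s=robot.read_camera("side");np.savez("f2.npz",s=s["pixels"])
cv2.imwrite("pics/g5.png",cv2.resize(s["pixels"][235:285,280:340],None,fx=12,fy=12,interpolation=2)[...,::-1])
```

```text
d [-0.0004  0.0795  0.0007] rot [ 0.008 -0.001  0.001] F [ 15.    7.6 -10.2] q [ 0.07  0.28 -0.35  0.93  0.    1.38] 10.575 op 0.18691607465862486
```

View pics/g5.png

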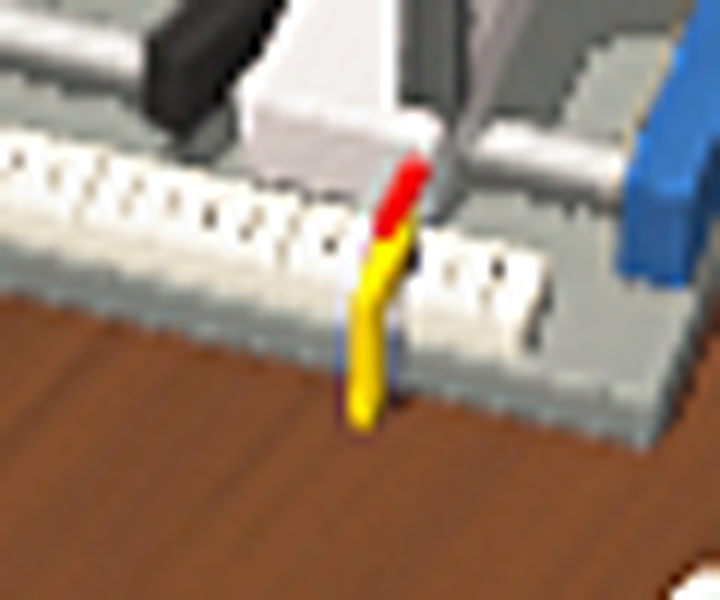

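Create run2.py:
```python
from fit import *
f=np.load("f.npz")["s"];f2=np.load("f2.npz")["s"];t=robot.read_camera("top");s=robot.read_camera("side")
T0=cv2.imread("pics/top0.png")[...,::-1];S0=cv2.imread("pics/side0.png")[...,::-1]
pr=(300,240,325,264);mr=(300,245,325,276)
D=[(t,T0,0,"red",(270,184,288,200),0.),(s,S0,1,"red",(275,235,297,255),0.),(s,f,1,"red",pr,.0697),(s,f2,1,"red",pr,.0795),
(t,T0,0,"y",(270,212,292,230),0.),(s,S0,1,"y",mr,0.),(s,f,1,"y",mr,.0697),(s,f2,1,"y",mr,.0795)]
Z=[sal(d[1],d[3],d[4]) for d in D]
def hull(im,c,B,roi,b,v):
    p=((proj(c,B)+b-[roi[0],roi[1]]+.5)*K-.5).astype(np.float32)
    cv2.fillConvexPoly(im,np.round(cv2.convexHull(p)*16).astype(np.int32),v,cv2.LINE_8,4)
def model(p):
    bb=(p[0:2]-2,p[2:4]-2); h,yt,ys,xm,zt,y0,y1,th,zb=p[4:13]/100; gp,gc,gh=p[13:16]; out=[]
    for (c,_,i,col,roi,j) in D:
        x0,y0_,x1,y1_=roi; im=np.zeros(((y1_-y0_)*K,(x1-x0)*K),np.float32)
        P=box(-.043-j,-.037-j,ys,yt,.043-h,.043)
        if col=="red": hull(im,c,P,roi,bb[i],float(gp)); hull(im,c,P[1::2],roi,bb[i],1.)
        else:
            hull(im,c,box(xm-.003,xm+.003,y1-th,y1,zb,zt),roi,bb[i],float(gh))
            A=box(xm-.003,xm+.003,y0,y1,.03,zt); hull(im,c,A,roi,bb[i],float(gc)); hull(im,c,A[1::2],roi,bb[i],1.)
            hull(im,c,P,roi,bb[i],0.)
        im=cv2.GaussianBlur(im,(0,0),K*.45); out.append(cv2.resize(im,(x1-x0,y1_-y0_),interpolation=cv2.INTER_AREA))
    return out
def res(p):
    r=[(p[16+k]*m-z).ravel() for k,(m,z) in enumerate(zip(model(p),Z))]
    return np.concatenate(r+[.3*(p[:4]-2),.5*(p[13:16]-.7), [2*(p[11]-.3)]])
lb=np.array([-1]*4+[.2,8.5,6,-12.6,3.1,7,9.8,.1,0]+[.2]*3+[.5]*8);ub=np.array([5]*4+[1.2,11,8,-11.5,4.2,9,11.8,.8,2.8]+[1.3]*3+[1.5]*8)
for xm in(-11.9,-12.2):
  for zt in(3.3,3.8):
    q=np.array([2.3,1.8,3,1.6,.5,9.8,6.9,xm,zt,8.2,10.8,.3,.9]+[.7]*3+[1]*8,float)
    for st in(.03,.01,.004):
        o=least_squares(res,q,bounds=(lb,ub),diff_step=st,max_nfev=40,x_scale=np.array([.5]*4+[.2,.3,.3,.3,.2,.3,.3,.1,.3]+[.2]*11)); q=o.x
    print(round(o.cost,3),q[:13].round(2).tolist(),q[13:].round(2).tolist(),"jaw",round(-q[7]*10-40,2))
```

```bash
time python3 run2.py
```

```text
6.494 [1.97, 1.81, 2.83, 1.93, 0.24, 9.43, 6.86, -12.04, 3.83, 8.35, 11.35, 0.44, 0.09] [0.22, 0.44, 0.77, 0.84, 1.04, 0.97, 0.98, 0.95, 1.07, 1.06, 1.1] jaw 80.42
6.983 [2.23, 1.78, 2.96, 1.75, 0.21, 9.53, 6.89, -12.03, 3.84, 8.42, 11.44, 0.47, 0.2] [0.23, 0.48, 0.73, 0.79, 1.09, 1.0, 1.0, 0.93, 1.12, 1.11, 1.15] jaw 80.25
6.487 [2.08, 1.81, 2.89, 1.85, 0.28, 9.42, 6.87, -12.04, 3.87, 8.4, 11.37, 0.41, 0.05] [0.24, 0.46, 0.78, 0.86, 1.05, 0.98, 1.01, 0.93, 1.08, 1.07, 1.1] jaw 80.37
6.59 [2.18, 1.68, 2.89, 1.73, 0.23, 9.46, 6.9, -12.05, 3.87, 8.45, 11.45, 0.34, 0.2] [0.4, 0.5, 0.83, 0.85, 1.06, 0.99, 0.98, 0.94, 1.03, 1.02, 1.05] jaw 80.53
real	0m17.024s
user	0m55.326s
sys	0m0.192s
```

Request:
advance(segments={"offsets":[[0, 0, -0.001, 0.001, 0, 0, 0], [0, 0, -0.001, 0.001, 0, 0, 0], [0, 0, -0.001, 0.001, 0, 0, 0], [0, 0, -0.001, 0.001, 0, 0, 0], [0, 0, -0.001, 0.001, 0, 0, 0]]})

```text
time: 11.35
ee_pos: [0.4955, 0.0373, 0.1031]
tcp_rot: [1.911, 2.486, 0.014]
wrist_force: [15.3, 8.9, -2.1]
opening: 0.186
grip_force: 60.1
```

Run:
```python
from m import *
go((.5723,.0573,.1031),np.radians(104.8))
s=robot.read_camera("side");cv2.imwrite("pics/fin.png",s["pixels"][...,::-1])
```

```text
d [-0.0004  0.0794  0.0009] rot [ 0.011 -0.001  0.001] F [15.3  8.9 -2.1] q [ 0.07  0.28 -0.35  0.92  0.    1.38] 11.35 op 0.18565917825825617
```

View pics/fin.png

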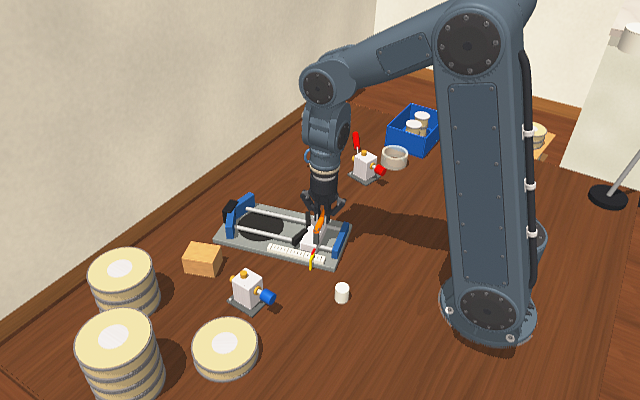

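The scene is undisturbed and the pointer lies at the clip (about (312,253)). The jaw has not taken the last 1 mm, so I nudge it again.

Request:
advance(segments={"offsets":[[0, 0, -0.0012, 0, 0, 0, 0], [0, 0, -0.0012, 0, 0, 0, 0], [0, 0, -0.0012, 0, 0, 0, 0], [0, 0, -0.0012, 0, 0, 0, 0]]})

```text
time: 11.9
ee_pos: [0.4943, 0.037, 0.1031]
tcp_rot: [1.911, 2.486, 0.014]
wrist_force: [15.5, 8.4, -2.2]
opening: 0.186
grip_force: 60.0
```

```bash
python3 -c "
from h import *
go((.5723,.0573,.1031),np.radians(104.8))"
```

```text
d [-0.0004  0.0806  0.0009] rot [ 0.011 -0.001  0.001] F [15.5  8.4 -2.2] q [ 0.07  0.28 -0.36  0.92  0.    1.38] 11.9 op 0.18621747356183982
```

Opening is 80.6 mm against a fitted target of about 80.4 mm, held firmly. Handing in.

```bash
python3 -c "
from plant import robot
print(robot.hand_in())"
```

```text
the job is handed in; nothing more can be done
None
```

I pulled the red knob fully out and pushed it home, then pulled the jaw open to 80.6 mm (camera estimate of the marker: 80.4 mm, good to about 1 mm), and handed in while still holding the handle; I didn't touch the blue knob or the loose items.

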